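Take up a short foot of the ware stand with a taper feeler blade

TASK

The little ware stand is unsteady because its front-right foot, the one under the red cap, hangs a centimetre or so short of the table. Pick up the steel taper feeler blade by its orange grip, set it flat on the table and gently slide its thin end in under that foot until you feel it bite and the foot rests on it, but stop before the stand is lifted. Let go and leave the blade snug there; do not push or lift the stand with the gripper, and leave the loose bowl, vase and glaze jar where they are.

Things in the scene. Friction and masses are not known exactly. Their poses are not given: they have to be found in the camera images.
- ware_stand: Low stand on four feet, 210 mm apart in x, 230 mm in y. Origin on the table amid the feet; x points away from its front (from the robot), y left, z up. Two aluminium rails along x, 240 x 26 mm, top 45 mm, underside 30 mm above the table; round caps above the feet. It cannot slide, only tip up about its rear feet; its weight resists a lift at a front foot with 4 to 9 N.
- board (a point): Middle of the top of the stand's plywood board (200 mm in x, 290 mm in y, 18 mm thick), 20 mm behind the stand's origin and 63 mm above the table. A raw clay vase (170 mm tall, rear left) and a bowl (60 mm tall) are fixed on its rear half. Axes as the stand's.
- short_foot (a point): Point of the stand at table level below its short front-right foot (red cap, 50 mm up), at x = -105, y = -115 mm of the stand, whose axes it has; it rises with the stand. The foot is 18 mm across; its half-round underside hangs 5 to 18 mm above this point, differently each time and unmeasured. The table before it, towards the robot, is free.
- blade: Steel taper blade lying flat, 140 g. Origin on its flat underside; x to the thin tip, z up. Taper 26 mm wide from x = -45 mm (23 mm thick) to x = +75 mm (3 mm thick). Orange upright grip centred at x = -68 mm: 46 mm in x, 14 mm thick in y, 65 mm high. It slides on the table with under 2 N of drag until the slope meets the foot, which then resists with several newtons; let go, it stays put.
- blade_tip (a point): Middle of the thin tip's lower edge, 75 mm ahead of the blade's origin; axes as the blade's.
- bowl: Loose raw clay bowl, 104 mm across, 60 mm high, a bystander. Origin: centre of its underside.
- vase: Loose raw clay vase, 92 mm across, 140 mm high, a bystander. Origin: centre of its underside.
- glaze_jar: Loose terracotta glaze jar with a white cap, 56 mm across, 75 mm high, a bystander. Origin: centre of its underside.
Mind the look-alikes: they are no part of the job. There is more than one size of the blade; the one meant has the size given above.

How it is judged:
On the way, in this order (a step that is already met when the one before it is completed fails the run):
1. the blade is picked up in the fingers, clear of the table (height (world z) of blade above 0.005 m and contact force between the fingers and blade above 1 N), for 0.1 s.
2. the blade, held in the fingers, lies flat with its thin end beneath the short foot (contact force between the fingers and blade above 1 N and angle between blade's own z axis and vertical below 0.12 rad and x of short_foot in the frame of blade_tip between -0.11 and -0.004 m and y of short_foot in the frame of blade between -0.012 and 0.012 m), for 0.05 s.
At the end, for the whole second after the job is handed in: The blade lies flat on the table (tilt under 0.05 rad), at rest and let go, its taper under the short foot (foot centre 10 to 110 mm behind the tip and within 12 mm of the blade's centre line) and snug: the stand presses on it with more than 0.5 N while the foot is raised by less than 1.5 mm (contact force between blade and ware_stand above 0.5 N and distance of short_foot from where it was at the start of the episode below 0.0015 m and x of short_foot in the frame of blade_tip between -0.11 and -0.01 m and y of short_foot in the frame of blade between -0.012 and 0.012 m and angle between blade's own z axis and vertical below 0.05 rad and height (world z) of blade below 0.003 m and linear speed of blade below 0.01 m/s and contact force between the fingers and blade below 0.1 N); the robot touches nothing.
It fails at once if the short foot's corner of the stand is lifted by more than 1.5 mm (distance of short_foot from where it was at the start of the episode above 0.0015 m).
It fails at once if the blade is forced against the stand with more than 15 N (contact force between blade and ware_stand above 15 N).
It fails at once if the robot pushes the stand with more than 4 N (contact force between any of the fingers, the arm and ware_stand above 4 N).
It fails at once if a bystander (bowl, vase or glaze jar) is moved by more than 20 mm (distance of any of bowl, vase, glaze_jar from where it was at the start of the episode above 0.02 m).
It also fails if it takes over 40 s, if anything falls off the work surface, if the arm or the gripper's body presses on something with over 40 N, if the wrist force passes 120 N, or if a joint passes its speed limit or range.

ROBOT

A 6-joint arm with a two-finger parallel gripper is mounted at the origin on the work surface. World frame = base frame: x ahead of the robot, y to its left, z up, the work surface at z = 0. Lengths are in m, angles in rad, forces in N, time in s.
With the tool pointing down it reaches from about 0.425 to 0.95 m from the base axis. Payload 3.5 kg.
Tool frame: the origin (TCP) lies between the finger pads; the fingertips stand 14 mm ahead of it and the grasp point (between the pads) lies 5 mm behind it; z points along the fingers, y is the direction in which the jaws open and shut (so a half turn about z gives the same grasp; the last joint's range is limited). The gripper opens to 85 mm and grips with 20 to 120 N. Pads are 22 mm wide; open, the fingers measure 114 mm over their backs; the gripper's body (76 mm by 85 mm) begins 54 mm behind the grasp point. The pads swing forward as they close: fully open they stand 13 mm farther back than shut.
Start: joints at [1.193, 0.286, 1.577, -0, 1.279, -0.15], TCP at [0.152, 0.658, 0.206] pointing down, gripper open.
Joint ranges: [-2.77, 2.77], [-0.9, 2.22], [0.21, 2.48], [-1.53, 4.67], [0.24, 2.81], [-2.84, 2.84]. Speed limits (rad/s): [2.79, 2.79, 3.14, 3.14, 3.14, 3.14].

INTERFACE

Orientations are given as a unit quaternion [x, y, z, w].
In Python, from plant import ctrl gives the robot as it stands. The module is installed in compiled form; this text tells all that it offers.
- The arm moves only by the tool servo_tool, never from a script. Its argument "increments" is text: rows parted by semicolons, each of 7 numbers parted by spaces: the turn, a rotation vector about the tool's x, y, z in rad, then the shift along the tool's x, y, z in cm, then the finger opening in cm, from 0 to 8.54. In form: ax ay az dx dy dz claw; .... A call has 1 to 10 rows; each row is the pose to reach, as a shift and turn from the pose commanded when the call began, along the tool's axes at that moment; what a row does not reach only later rows make up. A row lasts 1/12 s, in which the tool goes at most 41.7 mm and 7.16 degrees, less where a joint would pass 70% of its speed; a pose out of reach is approached as far as the arm can. A call with a gripper value outside its range is refused whole. The fingers move at their own pace and stop on an object; "grip_force" is the grip in N (left out, the last holds). Time passes only in rows, so rows that repeat a pose let the fingers close. It gives the time, the measured TCP pose, the force and the opening at its end, in the units of the state.
- ctrl.get_state(): the state, without advancing time (a new reading comes with each control period).
- ctrl.read_camera(name): name is "scene" or "top" or "wrist"; returns (picture, depth): 480x640x3 uint8, red, green, blue; 480x640 float32, m along the optical axis (not along the pixel's ray), 0 where there is no reading.
- ctrl.camera_info(name): a dict with "camera_matrix" (3x3 intrinsics, pixels), "D" ([k1, k2, p1, p2, k3] as OpenCV has them; the pictures are not rectified), "world_to_cam" (4x4, takes a point from world to camera coordinates). Camera axes: x right, y down, z forward; pixel columns grow to the right and rows downward; lengths in m; the calibration is good to about 2 mm. A picture is of the moment at which its call begins: read the wrist's pose just before it. camera_info takes no time and is no camera call; for the wrist camera it gives the pose at the moment of the call.
- ctrl.sign_off(): hands the job in, once; it reports no verdict.
The state is a dict: "time": time; "qpos": joint angles; "dq": joint speeds; "joint_efforts": joint torques, N m; "eef_pos": TCP position; "tcp_rot": TCP orientation; "contact_force": force on the tool from outside, world axes, zero at the start; "wrist_torque": the same for the moment, N m; "opening": opening from 0.0 (shut) to 1.0 (fully open).
Only numpy, scipy, OpenCV 4.12 (cv2) and the standard library are available. Lean on these libraries where they do the work, as an engineer would, in place of code of your own. Each camera call takes 0.05 s, during which the arm holds its last target.

## Working session

There is one attempt and no reset: what is moved stays moved. The work goes in short steps, Python scripts to look and compute and a tool call to move; the robot and the scene stay as the last step left them, time stands still between calls to the robot, and variables do not carry over. Pictures are saved under pics/ and viewed, and the job is handed in when it is done.

Besides the shell and the picture viewer there is one more tool, called after "Call:" by a JSON object that holds its "api" and its "payload", one argument or row to a line. servo_tool: Moves the arm, as the interface text tells. Its arguments: {"type":"object","properties":{"increments":{"type":"string"},"grip_force":{"type":"number"}},"required":["increments"]}

```bash
mkdir -p pics; cat > h.py <<'E'
import numpy as np,cv2
from plant import ctrl
def snap(n):
    info=ctrl.camera_info(n); im,d=ctrl.read_camera(n); np.savez(f'{n}.npz',im=im,d=d,K=info['camera_matrix'],D=info['D'],T=info['world_to_cam']); return im,d
def load(n):
    z=np.load(f'{n}.npz'); return z['im'],z['d'],np.array(z['K']),np.array(z['D']),np.array(z['T'])
def px(n,u,v,z=None):
    im,d,K,D,T=load(n)
    p=cv2.undistortPoints(np.array([[[u,v]]],float),K,D)[0,0]
    r=np.array([p[0],p[1],1.]); R=T[:3,:3];t=T[:3,3]
    if z is None: return R.T@(r*d[int(round(v)),int(round(u))]-t)
    o=-R.T@t; w=R.T@r; return o+w*(z-o[2])/w[2]
def cloud(n):
    im,d,K,D,T=load(n)
    vv,uu=np.mgrid[0:480,0:640]
    p=cv2.undistortPoints(np.stack([uu.ravel(),vv.ravel()],1)[:,None].astype(float),K,D)[:,0]
    c=np.c_[p,np.ones(len(p))]*d.ravel()[:,None]
    return ((c-T[:3,3])@T[:3,:3]).reshape(480,640,3),d>0
def save(f,im): cv2.imwrite(f'pics/{f}.png',im[:,:,::-1])
E
python3 - <<'E'
from h import *
for n in('top','scene'):
    im,d=snap(n); save(n+'0',im)
print(ctrl.get_state())
E
```

```text
{'time': 0.1, 'qpos': array([ 1.19296143e+00,  2.87098802e-01,  1.57804038e+00,  1.01815512e-05,
        1.27859645e+00, -1.49995341e-01]), 'dq': array([-0.00156148, -0.00343544, -0.0070095 ,  0.00036775, -0.00059753,
       -0.00016787]), 'joint_efforts': array([ 1.04250805e-03, -4.07287753e+01, -2.93703693e+01, -2.07179201e-04,
        3.38406855e-03, -1.13866275e-05]), 'eef_pos': array([0.15218753, 0.65695273, 0.20466577]), 'tcp_rot': array([ 1.13674934e-01,  9.93517419e-01, -1.03312153e-03, -2.84216360e-04]), 'contact_force': array([-0.90575321, -0.07502022,  0.35255474]), 'wrist_torque': array([-0.04839405, -0.01797368, -0.04621387]), 'opening': 1.0014002414911272}
```

View pics/top0.png

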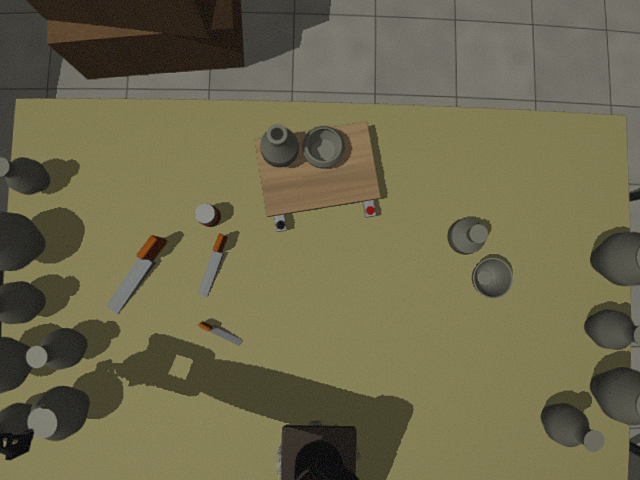

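View pics/scene0.png

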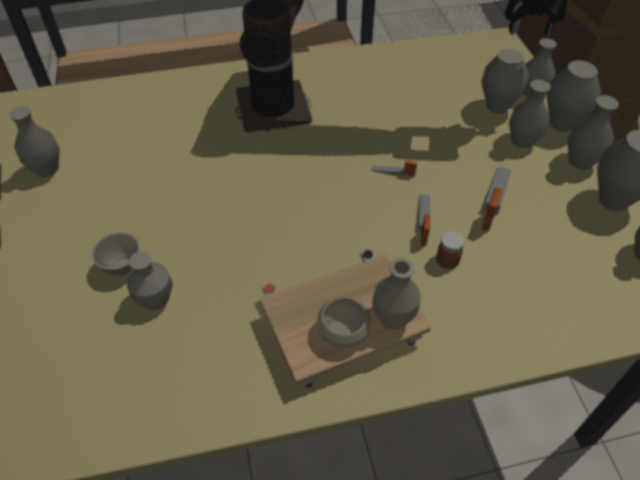

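The top view shows three blades. The large one is at about (135,275), the middle one at (212,265) and the small one at (220,333). The stand's red cap is at (370,210) and its dark left cap at (280,223). I'll measure these now.

```bash
python3 - <<'E'
from h import *
im,d,*_=load('top')
save('c1',cv2.resize(im[220:305,185:245],None,fx=7,fy=7,interpolation=cv2.INTER_CUBIC))
save('c2',cv2.resize(im[190:240,260:390],None,fx=6,fy=6,interpolation=cv2.INTER_CUBIC))
for n,p in dict(redcap=(370,210),blkcap=(280,223),tip=(203,296),grip=(220,241),lt=(113,311),lg=(152,246),st=(241,344),sg=(205,326),jar=(207,214)).items():
    print(n,px('top',*p).round(4))
P,m=cloud('top'); 
hsv=cv2.cvtColor(im,cv2.COLOR_RGB2HSV)
for nm,(u0,u1,v0,v1) in dict(mid=(190,235,228,302),).items():
    Q=P[v0:v1,u0:u1].reshape(-1,3); h=hsv[v0:v1,u0:u1].reshape(-1,3)
    org=(h[:,1]>180)&(h[:,0]<15); print(org.sum(),Q[org&(Q[:,2]>.05)].mean(0),Q[org].max(0))
    bl=(h[:,1]<60)&(Q[:,2]<.03)&(Q[:,2]>-.005); q=Q[bl]; print(len(q),q.min(0),q.max(0))
    rect=cv2.minAreaRect(q[:,:2].astype(np.float32)*1000); print(rect, cv2.boxPoints(rect))
    t=Q[org&(Q[:,2]>.055)]; print(cv2.minAreaRect(t[:,:2].astype(np.float32)*1000),np.median(t[:,2]))
E
```

```text
redcap [ 0.6511 -0.1175  0.0504]
blkcap [0.6129 0.1087 0.0493]
tip [ 0.4228  0.3077 -0.0037]
grip [0.5631 0.2547 0.067 ]
lt [0.3781 0.5415 0.0023]
lg [0.5461 0.4169 0.0857]
st [0.3014 0.2046 0.0006]
sg [0.3506 0.2906 0.0413]
jar [0.6286 0.2877 0.0741]
110 [0.55977355 0.25887119 0.06391663] [0.58070771 0.27217437 0.06930882]
513 [ 0.42300731  0.25704596 -0.00454969] [0.54081146 0.32062501 0.02877852]
((482.1229248046875, 289.1498107910156), (32.56993865966797, 122.01942443847656), 72.77229309082031) [[419.02728 291.6647 ]
 [535.5723  255.52621]
 [545.21857 286.63492]
 [428.67352 322.7734 ]]
((559.6179809570312, 259.5246276855469), (12.521505355834961, 42.158477783203125), 69.98529052734375) 0.06457054126866439
```

```bash
sleep 0; ls pics
```

```text
c1.png
c2.png
scene0.png
top0.png
```

View pics/c1.png

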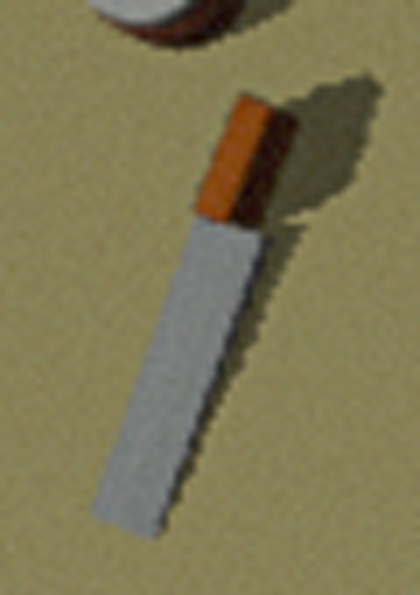

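View pics/c2.png

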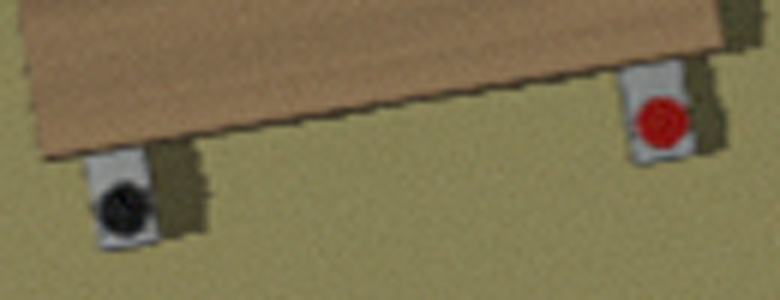

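```bash
cat >> h.py <<'E'
from scipy.spatial.transform import Rotation as Ro
def togo(pos,yaw):
    s=ctrl.get_state(); R=Ro.from_quat(s['tcp_rot'])
    T=Ro.from_matrix(np.array([[np.cos(yaw),np.sin(yaw),0],[np.sin(yaw),-np.cos(yaw),0],[0,0,-1]]))
    print('t',s['time'],'pos',s['eef_pos'].round(4),'rotvec',(R.inv()*T).as_rotvec().round(3),'shift cm',(R.inv().apply(np.array(pos)-s['eef_pos'])*100).round(2),'F',s['contact_force'].round(2),'op',round(s['opening'],3))
E
python3 - <<'E'
from h import *
f=lambda c,k,o:((c[0]+.5)/k-.5+o[0],(c[1]+.5)/k-.5+o[1])
r=px('top',*f((661,122),6,(260,190)),z=.05); b=px('top',*f((123,208),6,(260,190)),z=.05)
e=b-r; print(r,b,np.hypot(*e[:2]),np.arctan2(-e[0],e[1]))
tip=px('top',*f((126,526),7,(185,220)),z=.003); g=px('top',*f((234,157),7,(185,220)),z=.065)
e=tip-g; yaw=np.arctan2(e[1],e[0]); print(tip,g,np.hypot(*e[:2]),yaw)
togo([g[0],g[1],.16],yaw); togo([g[0],g[1],.04],yaw)
E
```

```text
[ 0.65134787 -0.11693281  0.05      ] [0.60967521 0.10835619 0.05      ] 0.22911076251420745 0.1829068526959872
[0.42648797 0.30743212 0.003     ] [0.56067516 0.2599027  0.065     ] 0.1423560593595619 2.8011790187518857
t 0.1 pos [0.1522 0.657  0.2047] rotvec [-0.002 -0.     0.113] shift cm [-48.76 -29.44   4.51] F [-0.91 -0.08  0.35] op 1.001
t 0.1 pos [0.1522 0.657  0.2047] rotvec [-0.002 -0.     0.113] shift cm [-48.77 -29.42  16.51] F [-0.91 -0.08  0.35] op 1.001
```

Call:
{"api": "servo_tool", "payload": {
  "increments": "0 0 0.113 -48.8 -29.4 2 4; 0 0 0.113 -48.8 -29.4 2 4; 0 0 0.113 -48.8 -29.4 2 4; 0 0 0.113 -48.8 -29.4 2 4; 0 0 0.113 -48.8 -29.4 2 4; 0 0 0.113 -48.8 -29.4 2 4; 0 0 0.113 -48.8 -29.4 2 4; 0 0 0.113 -48.8 -29.4 2 4; 0 0 0.113 -48.8 -29.4 2 4; 0 0 0.113 -48.8 -29.4 2 4",
  "grip_force": 60
}}

```text
time: 0.93
eef_pos: [0.4521, 0.3659, 0.1908]
tcp_rot: [0.17, 0.986, -0.0, -0.0]
contact_force: [0.8, 1.0, -0.4]
opening: 0.466
```

```bash
python3 -c "
from h import *
togo([.5607,.2599,.16],2.801)"
```

```text
t 0.9333 pos [0.4521 0.3659 0.1908] rotvec [-0. -0. -0.] shift cm [-13.77  -6.36   3.08] F [ 0.8   1.03 -0.43] op 0.466
```

Call:
{"api": "servo_tool", "payload": {
  "increments": "0 0 0 -13.7 -6.3 3 4; 0 0 0 -13.7 -6.3 3 4; 0 0 0 -13.7 -6.3 3 4; 0 0 0 -13.7 -6.3 3 4; 0 0 0 -13.7 -6.3 3 4; 0 0 0 -13.7 -6.3 3 4; 0 0 0 -13.7 -6.3 3 4"
}}

```text
time: 1.52
eef_pos: [0.5588, 0.2628, 0.1609]
tcp_rot: [0.17, 0.986, -0.0, -0.001]
contact_force: [-0.6, 1.2, 0.4]
opening: 0.466
```

```bash
python3 -c "
from h import *
togo([.5607,.2599,.16],2.801)
im,d=snap('wrist');save('w1',im)
togo([.5607,.2599,.04],2.801)
"
```

```text
t 1.5167 pos [0.5588 0.2628 0.1609] rotvec [-0.    -0.001 -0.   ] shift cm [-0.28 -0.21  0.09] F [-0.55  1.23  0.38] op 0.466
t 1.5667 pos [0.5586 0.2633 0.1613] rotvec [ 0.    -0.001  0.001] shift cm [-0.32 -0.25 12.13] F [ 0.4  -0.42 -0.13] op 0.464
```

View pics/w1.png

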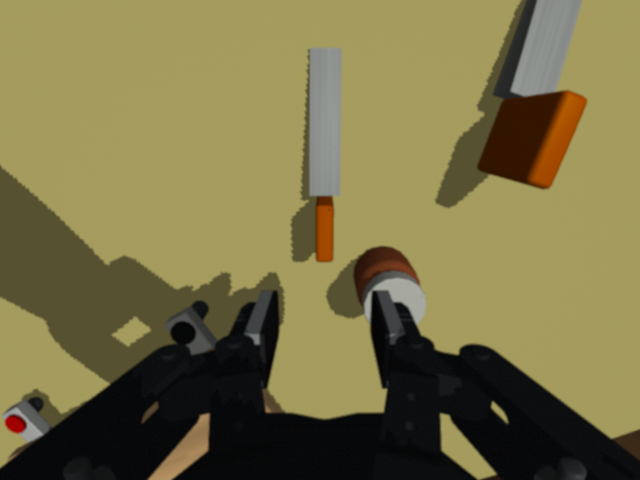

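The wrist view shows the blade upright in the frame, with its tip at about (325,48) and the grip top at about (325,232). The jar is clear to the right at (390,290). I'll cross-check the positions.

```bash
python3 -c "
from h import *
im,*_=load('wrist');save('w1c',cv2.resize(im[180:275,280:370],None,fx=6,fy=6,interpolation=cv2.INTER_CUBIC))
for p,z in (((325,48),.003),((325,234),.065),((16,423),.05),((183,332),.05)): print(px('wrist',*p,z=z))
"
```

```text
[0.42699925 0.30929854 0.003     ]
[0.5607483  0.26179088 0.065     ]
[ 0.65061224 -0.11323344  0.05      ]
[0.60831467 0.11052588 0.05      ]
```

View pics/w1c.png

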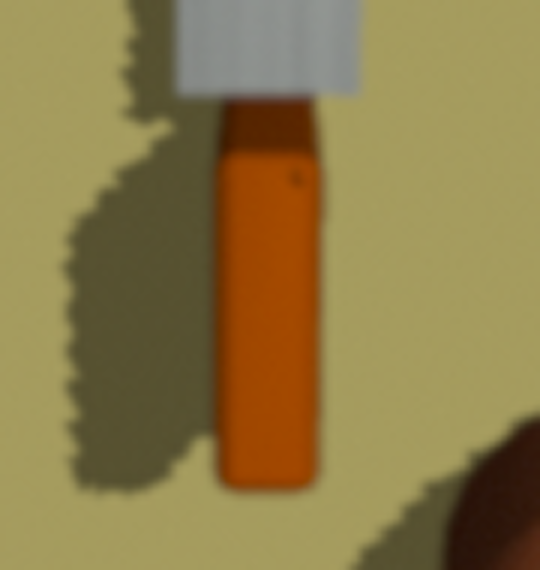

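Call:
{"api": "servo_tool", "payload": {
  "increments": "0 0 0 -0.25 -0.15 4 4; 0 0 0 -0.25 -0.15 7 4; 0 0 0 -0.25 -0.15 9 4; 0 0 0 -0.25 -0.15 11 4; 0 0 0 -0.25 -0.15 12 4; 0 0 0 -0.25 -0.15 12 4; 0 0 0 -0.25 -0.15 12 4"
}}

```text
time: 2.15
eef_pos: [0.5609, 0.2612, 0.0417]
tcp_rot: [0.169, 0.986, 0.0, 0.0]
contact_force: [-0.1, 0.4, 0.9]
opening: 0.466
```

Call:
{"api": "servo_tool", "payload": {
  "increments": "0 0 0 0 0 0 0; 0 0 0 0 0 0 0; 0 0 0 0 0 0 0; 0 0 0 0 0 0 0; 0 0 0 0 0 0 0; 0 0 0 0 0 0 0; 0 0 0 0 0 0 0; 0 0 0 0 0 0 0"
}}

```text
time: 2.82
eef_pos: [0.5613, 0.2602, 0.0413]
tcp_rot: [0.17, 0.986, -0.0, -0.0]
contact_force: [0.5, -0.8, -0.7]
opening: 0.002
```

The fingers shut completely, so the grip was missed. I'll look before doing anything else.

```bash
python3 -c "
from h import *
im,d=snap('wrist');save('w2',im)
im,d=snap('scene');save('s2',cv2.resize(im[140:300,340:540],None,fx=4,fy=3.75))
"
```

```text
(no output)
```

View pics/w2.png

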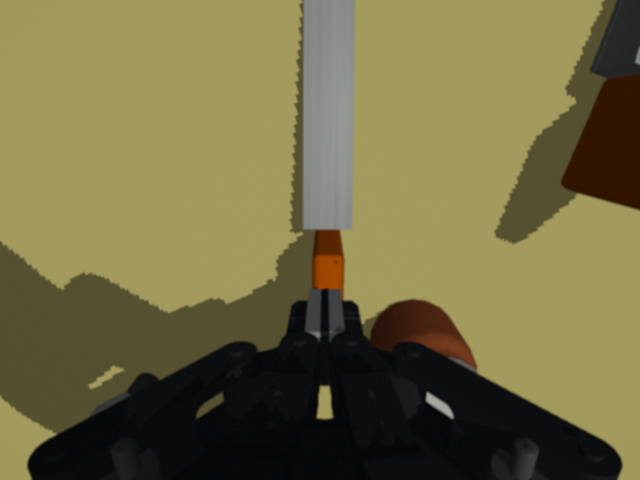

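View pics/s2.png

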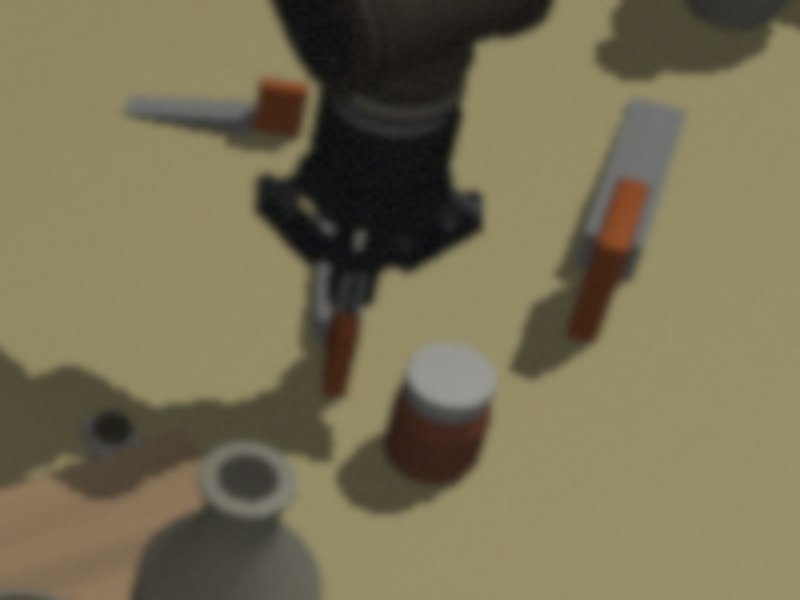

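```bash
python3 -c "
from h import *
print(ctrl.get_state()['opening'],ctrl.get_state()['eef_pos'])
P,m=cloud('wrist')
for v in range(225,345,8): print(v,[ (u,P[v,u].round(3).tolist()) for u in (313,318,325,334,340)])
im,*_=load('wrist');save('w2c',cv2.resize(im[220:350,270:380],None,fx=5,fy=4.5,interpolation=cv2.INTER_CUBIC))
im,*_=load('scene');save('s2c',cv2.resize(im[190:260,400:460],None,fx=8,fy=8,interpolation=cv2.INTER_CUBIC))
"
```

```text
0.0027411971426117452 [0.56120388 0.26019584 0.04120198]
225 [(313, [0.535, 0.262, 0.024]), (318, [0.536, 0.265, 0.023]), (325, [0.537, 0.268, 0.024]), (334, [0.539, 0.273, 0.023]), (340, [0.54, 0.276, 0.023])]
233 [(313, [0.545, 0.258, 0.0]), (318, [0.538, 0.264, 0.031]), (325, [0.539, 0.268, 0.032]), (334, [0.54, 0.272, 0.033]), (340, [0.544, 0.274, 0.022])]
241 [(313, [0.55, 0.256, 0.001]), (318, [0.538, 0.264, 0.044]), (325, [0.539, 0.268, 0.046]), (334, [0.54, 0.272, 0.045]), (340, [0.542, 0.274, 0.043])]
249 [(313, [0.54, 0.261, 0.049]), (318, [0.538, 0.265, 0.056]), (325, [0.54, 0.267, 0.055]), (334, [0.54, 0.271, 0.057]), (340, [0.542, 0.274, 0.055])]
257 [(313, [0.539, 0.262, 0.062]), (318, [0.539, 0.264, 0.065]), (325, [0.54, 0.267, 0.064]), (334, [0.541, 0.271, 0.065]), (340, [0.542, 0.273, 0.065])]
265 [(313, [0.542, 0.261, 0.064]), (318, [0.542, 0.263, 0.065]), (325, [0.543, 0.266, 0.065]), (334, [0.544, 0.27, 0.066]), (340, [0.546, 0.272, 0.065])]
273 [(313, [0.546, 0.259, 0.062]), (318, [0.546, 0.262, 0.066]), (325, [0.546, 0.265, 0.066]), (334, [0.548, 0.269, 0.066]),
[... 552 characters left out ...]
(325, [0.551, 0.263, 0.085]), (334, [0.553, 0.266, 0.085]), (340, [0.553, 0.269, 0.086])]
313 [(313, [0.55, 0.259, 0.092]), (318, [0.55, 0.261, 0.092]), (325, [0.551, 0.263, 0.093]), (334, [0.552, 0.266, 0.092]), (340, [0.553, 0.268, 0.091])]
321 [(313, [0.55, 0.259, 0.098]), (318, [0.55, 0.261, 0.097]), (325, [0.551, 0.263, 0.098]), (334, [0.552, 0.266, 0.098]), (340, [0.553, 0.268, 0.098])]
329 [(313, [0.55, 0.259, 0.103]), (318, [0.55, 0.261, 0.103]), (325, [0.551, 0.263, 0.103]), (334, [0.552, 0.266, 0.104]), (340, [0.553, 0.268, 0.102])]
337 [(313, [0.548, 0.26, 0.11]), (318, [0.552, 0.26, 0.104]), (325, [0.553, 0.263, 0.105]), (334, [0.551, 0.266, 0.109]), (340, [0.552, 0.268, 0.109])]
```

```bash
python3 -c "
from h import *
P,m=cloud('scene')
for v in range(200,250,4): print(v,[ (u,P[v,u].round(3).tolist()) for u in (422,424,426,428,430)])
"
```

```text
200 [(422, [0.452, 0.296, 0.008]), (424, [0.572, 0.241, 0.148]), (426, [0.571, 0.246, 0.146]), (428, [0.575, 0.249, 0.15]), (430, [0.573, 0.254, 0.146])]
204 [(422, [0.557, 0.246, 0.118]), (424, [0.573, 0.242, 0.136]), (426, [0.574, 0.246, 0.136]), (428, [0.575, 0.251, 0.136]), (430, [0.558, 0.264, 0.115])]
208 [(422, [0.567, 0.242, 0.117]), (424, [0.567, 0.247, 0.115]), (426, [0.57, 0.25, 0.118]), (428, [0.575, 0.252, 0.123]), (430, [0.566, 0.262, 0.11])]
212 [(422, [0.563, 0.246, 0.098]), (424, [0.57, 0.247, 0.106]), (426, [0.573, 0.251, 0.108]), (428, [0.571, 0.256, 0.105]), (430, [0.569, 0.263, 0.1])]
216 [(422, [0.562, 0.248, 0.083]), (424, [0.564, 0.253, 0.084]), (426, [0.573, 0.252, 0.095]), (428, [0.574, 0.257, 0.094]), (430, [0.575, 0.261, 0.094])]
220 [(422, [0.565, 0.249, 0.072]), (424, [0.57, 0.251, 0.077]), (426, [0.572, 0.255, 0.079]), (428, [0.572, 0.26, 0.078]), (430, [0.572, 0.265, 0.076])]
224 [(422, [0.545, 0.261, 0.033]), (424, [0.572, 0.252, 0.065]), (426, [0.573, 0.256, 0.066]), (428, [0.573, 0.261, 0.065]), (430, [0.525, 0.293, 0.001])]
228 [(422, [0.56, 0.255,
[... 199 characters left out ...]
.586, 0.254, 0.053]), (428, [0.586, 0.259, 0.052]), (430, [0.548, 0.284, 0.001])]
236 [(422, [0.581, 0.248, 0.035]), (424, [0.584, 0.252, 0.038]), (426, [0.582, 0.258, 0.033]), (428, [0.555, 0.278, -0.005]), (430, [0.56, 0.28, 0.001])]
240 [(422, [0.583, 0.249, 0.023]), (424, [0.583, 0.255, 0.021]), (426, [0.586, 0.258, 0.024]), (428, [0.565, 0.275, -0.007]), (430, [0.573, 0.275, 0.003])]
244 [(422, [0.587, 0.249, 0.013]), (424, [0.585, 0.256, 0.008]), (426, [0.583, 0.262, 0.004]), (428, [0.584, 0.267, 0.004]), (430, [0.584, 0.271, 0.003])]
248 [(422, [0.587, 0.252, -0.003]), (424, [0.591, 0.255, 0.0]), (426, [0.592, 0.259, 0.001]), (428, [0.595, 0.263, 0.003]), (430, [0.591, 0.27, -0.003])]
```

View pics/w2c.png

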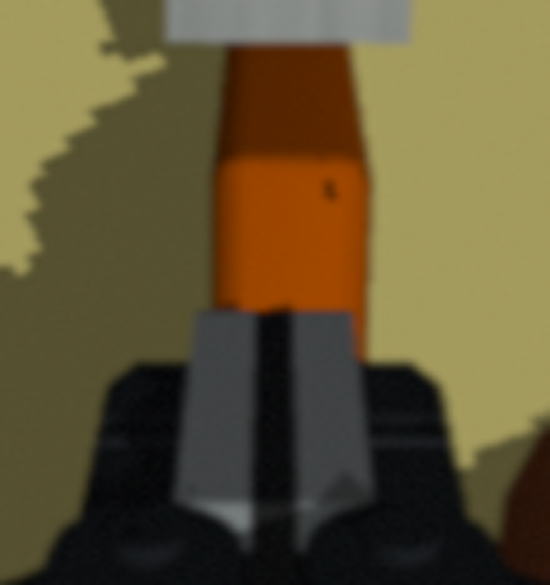

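View pics/s2c.png

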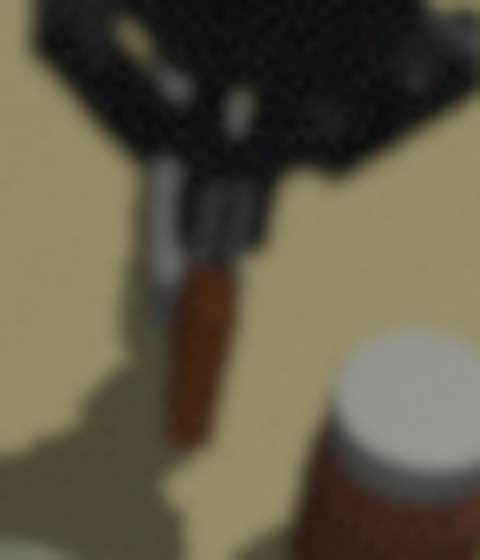

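Both cameras put the closed fingertips at z ≈ 0.067 while the reported TCP is at 0.041. That makes the fingers about 40 mm higher than the tool frame implies, and they closed just above the grip. I'll raise, open, re-measure that offset, and go lower in stages.

Call:
{"api": "servo_tool", "payload": {
  "increments": "0 0 0 0 0 -3 0; 0 0 0 0 0 -5 0; 0 0 0 0 0 -5 4; 0 0 0 0 0 -5 4; 0 0 0 0 0 -5 4; 0 0 0 0 0 -5 4; 0 0 0 0 0 -5 4"
}}

```text
time: 3.5
eef_pos: [0.5602, 0.2599, 0.0896]
tcp_rot: [0.17, 0.986, -0.001, -0.001]
contact_force: [-0.7, 0.9, 0.1]
opening: 0.463
```

```bash
python3 -c "
from h import *
s=ctrl.get_state();print(s['eef_pos'],s['tcp_rot'],s['qpos'].round(3),s['opening'])
im,d=snap('wrist');save('w3',im)
P,m=cloud('wrist')
for v in range(270,345,6): print(v,P[v,265].round(3),P[v,275].round(3),P[v,375].round(3),P[v,385].round(3))
T=load('wrist')[4]; print('cam',-T[:3,:3].T@T[:3,3])
"
```

```text
[0.56017317 0.25990568 0.0895522 ] [ 1.69602889e-01  9.85511342e-01 -6.55232818e-04 -1.35087722e-03] [ 0.27   0.281  1.808 -0.     1.055 -0.96 ] 0.46335356620268203
270 [ 0.572  0.206 -0.   ] [0.574 0.214 0.   ] [0.6   0.286 0.   ] [0.603 0.293 0.001]
276 [0.576 0.205 0.002] [0.579 0.212 0.   ] [ 0.605  0.285 -0.   ] [0.605 0.292 0.006]
282 [0.581 0.203 0.   ] [ 0.584  0.21  -0.   ] [0.607 0.283 0.005] [0.605 0.29  0.016]
288 [0.586 0.201 0.001] [0.588 0.208 0.   ] [0.608 0.282 0.013] [0.605 0.289 0.025]
294 [0.542 0.24  0.125] [0.544 0.244 0.124] [0.557 0.282 0.123] [0.558 0.286 0.125]
300 [0.542 0.241 0.13 ] [0.546 0.243 0.125] [0.558 0.281 0.128] [0.558 0.285 0.129]
306 [0.542 0.242 0.135] [0.547 0.243 0.127] [0.56  0.281 0.129] [0.558 0.284 0.135]
312 [0.543 0.242 0.139] [0.549 0.242 0.128] [0.562 0.28  0.13 ] [0.558 0.284 0.139]
318 [0.543 0.243 0.144] [0.552 0.241 0.128] [0.564 0.279 0.13 ] [0.557 0.283 0.144]
324 [0.543 0.243 0.148] [0.554 0.24  0.129] [0.566 0.278 0.131] [0.557 0.282 0.148]
330 [0.544 0.244 0.151] [0.556 0.239 0.13 ] [0.568 0.278 0.133] [0.557 0.282 0.152]
336 [0.546 0.243 0.152] [0.558 0.238 0.13 ] [0.57  0.277 0.134] [0.558 0.281 0.153]
342 [0.548 0.242 0.152] [0.561 0.238 0.131] [0.573 0.276 0.133] [0.56  0.281 0.154]
cam [0.48949768 0.2843969  0.2581087 ]
```

View pics/w3.png

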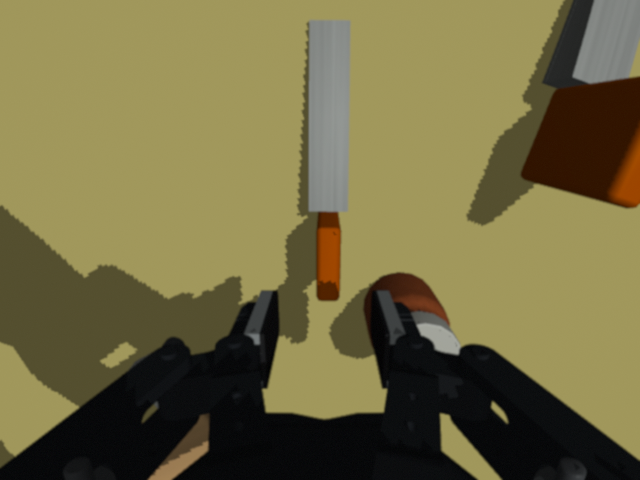

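```bash
python3 -c "
from h import *
P,m=cloud('wrist')
im,d,*_=load('wrist')
j=np.array([.629,.288])
Q=P[280:480].reshape(-1,3); k=d[280:480].ravel()>0
Q=Q[k&(Q[:,2]>.105)]
for zlo in np.arange(.105,.26,.015):
    q=Q[(Q[:,2]>=zlo)&(Q[:,2]<zlo+.015)]
    if len(q): 
        dd=np.hypot(*(q[:,:2]-j).T); i=dd.argmin(); print(round(zlo-.09,3),len(q),dd.min().round(3),(q[i]-[0,0,.09]).round(3))
for c in ((207,214),(200,210),(214,214),(207,222)): print(px('top',*c).round(3))
"
```

```text
0.015 83 0.055 [0.576 0.275 0.028]
0.03 1395 0.053 [0.578 0.274 0.038]
0.045 1954 0.053 [0.578 0.274 0.055]
0.06 3252 0.053 [0.578 0.276 0.064]
0.075 12185 0.043 [0.587 0.297 0.089]
0.09 16143 0.043 [0.588 0.299 0.098]
0.105 22599 0.05 [0.582 0.304 0.105]
0.12 2857 0.067 [0.569 0.318 0.12 ]
[0.629 0.288 0.074]
[0.638 0.305 0.077]
[0.629 0.27  0.076]
[0.609 0.287 0.074]
```

The lowered fingers and links clear the jar by more than 15 mm.

Call:
{"api": "servo_tool", "payload": {
  "increments": "0 0 0 0 0 3 4; 0 0 0 0 0 5 4; 0 0 0 0 0 6 4; 0 0 0 0 0 7 4; 0 0 0 0 0 8 4; 0 0 0 0 0 8.8 4; 0 0 0 0 0 8.8 4; 0 0 0 0 0 8.8 4"
}}

```text
time: 4.22
eef_pos: [0.5613, 0.2603, 0.0032]
tcp_rot: [0.17, 0.986, -0.0, -0.0]
contact_force: [-0.2, -0.8, -0.7]
opening: 0.465
```

```bash
python3 -c "
from h import *
s=ctrl.get_state();print(s['eef_pos'],s['contact_force'])
im,d=snap('wrist');save('w4',im)
"
```

```text
[0.56134324 0.26027159 0.00324678] [-0.21535339 -0.78521513 -0.69328441]
```

View pics/w4.png

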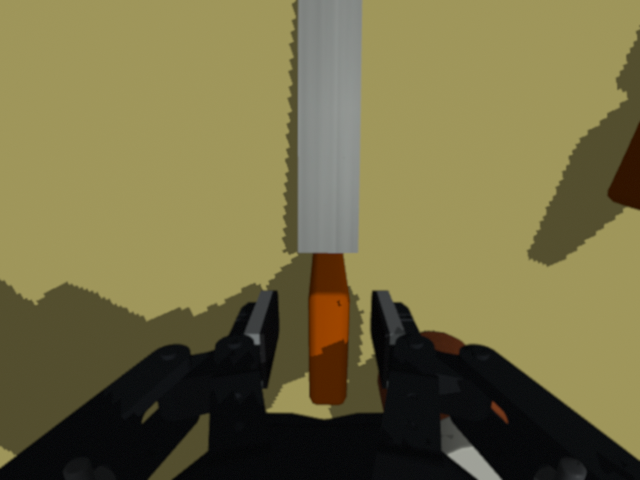

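The grip, at about (328,345), now stands between the pads. Closing.

Call:
{"api": "servo_tool", "payload": {
  "increments": "0 0 0 0 0 0 0; 0 0 0 0 0 0 0; 0 0 0 0 0 0 0; 0 0 0 0 0 0 0; 0 0 0 0 0 0 0; 0 0 0 0 0 0 0",
  "grip_force": 70
}}

```text
time: 4.77
eef_pos: [0.562, 0.2605, 0.0044]
tcp_rot: [0.17, 0.986, 0.0, 0.001]
contact_force: [-0.9, -0.0, 5.0]
opening: 0.152
```

Call:
{"api": "servo_tool", "payload": {
  "increments": "0 0 0 0 0 -1 0; 0 0 0 0 0 -2 0; 0 0 0 0 0 -3 0; 0 0 0 0 0 -4 0; 0 0 0 0 0 -4 0; 0 0 0 0 0 -4 0; 0 0 0 0 0 -4 0"
}}

```text
time: 5.35
eef_pos: [0.561, 0.2602, 0.0432]
tcp_rot: [0.17, 0.986, -0.0, -0.0]
contact_force: [1.2, 0.3, -2.1]
opening: 0.157
```

```bash
python3 -c "
from h import *
s=ctrl.get_state();print(s['eef_pos'],s['contact_force'])
im,d=snap('wrist');save('w5',im)
P,m=cloud('wrist')
for v in range(4,300,20):
  print(v,P[v,305].round(4),P[v,328].round(4),P[v,352].round(4))
"
```

```text
[0.56101131 0.26017479 0.04320926] [ 1.22518273  0.28793677 -2.05170493]
4 [0.4403 0.2937 0.045 ] [0.4438 0.3025 0.046 ] [0.4473 0.3116 0.0472]
24 [0.4479 0.291  0.0466] [0.4511 0.2999 0.0467] [0.4545 0.3091 0.0474]
44 [0.4555 0.2883 0.0485] [0.4585 0.2973 0.0479] [0.4619 0.3066 0.0481]
64 [0.4629 0.2856 0.0498] [0.4662 0.2946 0.0504] [0.4695 0.3039 0.0501]
84 [0.4704 0.283  0.051 ] [0.4737 0.2919 0.0514] [0.477  0.3013 0.0513]
104 [0.478  0.2802 0.0525] [0.4812 0.2893 0.0522] [0.4845 0.2987 0.0521]
124 [0.4855 0.2775 0.0529] [0.4888 0.2866 0.0546] [0.4921 0.2961 0.0536]
144 [0.4932 0.2748 0.0552] [0.4964 0.2839 0.0557] [0.4998 0.2934 0.0549]
164 [0.5008 0.2721 0.0577] [0.5041 0.2812 0.0571] [0.5075 0.2907 0.0573]
184 [0.5088 0.2691 0.0572] [0.5118 0.2784 0.0591] [0.5153 0.288  0.0586]
204 [0.5167 0.2663 0.0589] [0.5198 0.2756 0.0598] [0.5232 0.2853 0.06  ]
224 [0.5246 0.2634 0.0608] [0.5281 0.2727 0.0601] [0.5317 0.2825 0.0596]
244 [0.5328 0.2604 0.0619] [0.536  0.2699 0.0621] [0.5394 0.2798 0.0626]
264 [ 5.628e-01  2.458e-01 -1.000e-04] [0.5383 0.2689 0.0799] [0.5724 0.2737 0.0006]
284 [5.756e-01 2.411e-01 1.000e-04] [0.5389 0.2685 0.0972] [0.5852 0.2694 0.0009]
```

View pics/w5.png

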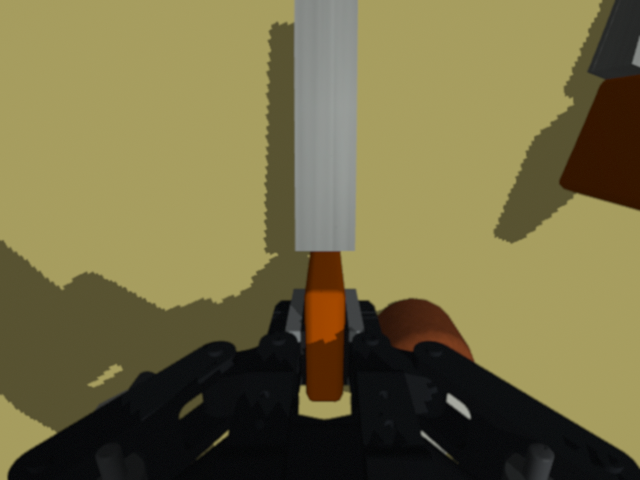

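The blade is held level: its top slope measures 0.165, against 1/6 nominal. I'll swing it round to the front of the red-capped foot, kept high.

Call:
{"api": "servo_tool", "payload": {
  "increments": "0 0 0 0 -1 -3 0; 0 0 0.1 1 -4 -6 0; 0 0 0.2 2 -7 -7 0; 0 0 0.3 3 -10 -7 0; 0 0 0.42 4 -13 -7 0; 0 0 0.54 4 -16 -7 0; 0 0 0.66 4.1 -18.4 -7 0; 0 0 0.78 4.1 -18.4 -7 0; 0 0 0.9 4.1 -18.4 -7 0; 0 0 1.0 4.1 -18.4 -7 0"
}}

```text
time: 6.23
eef_pos: [0.4604, 0.1, 0.1127]
tcp_rot: [0.624, 0.781, -0.0, -0.0]
contact_force: [-0.3, 0.1, -1.1]
opening: 0.153
```

```bash
python3 -c "
from h import *
togo([.46,-.10,.113],2.801-2.1)"
```

```text
t 6.2333 pos [0.4604 0.1    0.1127] rotvec [-1.000e-03  0.000e+00  1.093e+00] shift cm [-19.49  -4.46  -0.03] F [-0.35  0.09 -1.09] op 0.153
```

Call:
{"api": "servo_tool", "payload": {
  "increments": "0 0 0.1 -2 -0.5 0 0; 0 0 0.22 -5 -1 0 0; 0 0 0.34 -8 -1.8 0 0; 0 0 0.46 -11 -2.5 0 0; 0 0 0.58 -14 -3.2 0 0; 0 0 0.7 -17 -4 0 0; 0 0 0.82 -19.5 -4.5 0 0; 0 0 0.94 -19.5 -4.5 0 0; 0 0 1.06 -19.5 -4.5 0 0; 0 0 1.1 -19.5 -4.5 0 0"
}}

```text
time: 7.07
eef_pos: [0.461, -0.1001, 0.1125]
tcp_rot: [0.94, 0.34, -0.001, -0.001]
contact_force: [0.1, -0.1, -1.4]
opening: 0.152
```

```bash
python3 -c "
from h import *
togo([.475,-.148,.113],.184)"
```

```text
t 7.0667 pos [ 0.461  -0.1001  0.1125] rotvec [-0.001  0.001  0.51 ] shift cm [-1.99  4.57 -0.05] F [ 0.07 -0.09 -1.38] op 0.152
```

Call:
{"api": "servo_tool", "payload": {
  "increments": "0 0 0.12 -0.5 1.2 0 0; 0 0 0.24 -1 2.4 0 0; 0 0 0.36 -1.5 3.6 0 0; 0 0 0.48 -2 4.6 0 0; 0 0 0.51 -2 4.6 0 0; 0 0 0.51 -2 4.6 0 0; 0 0 0.51 -2 4.6 0 0"
}}

```text
time: 7.65
eef_pos: [0.4755, -0.1474, 0.1125]
tcp_rot: [0.995, 0.096, -0.001, -0.001]
contact_force: [-0.7, 0.1, -1.8]
opening: 0.154
```

```bash
python3 -c "
from h import *
togo([.475,-.148,.113],.184)
im,d=snap('wrist');save('w6',im)
im,d=snap('top');save('t6',cv2.resize(im[180:300,280:400],None,fx=5,fy=5,interpolation=cv2.INTER_CUBIC))
"
```

```text
t 7.65 pos [ 0.4755 -0.1474  0.1125] rotvec [-0.001  0.001  0.008] shift cm [-0.06  0.05 -0.05] F [-0.69  0.14 -1.76] op 0.154
```

View pics/w6.png

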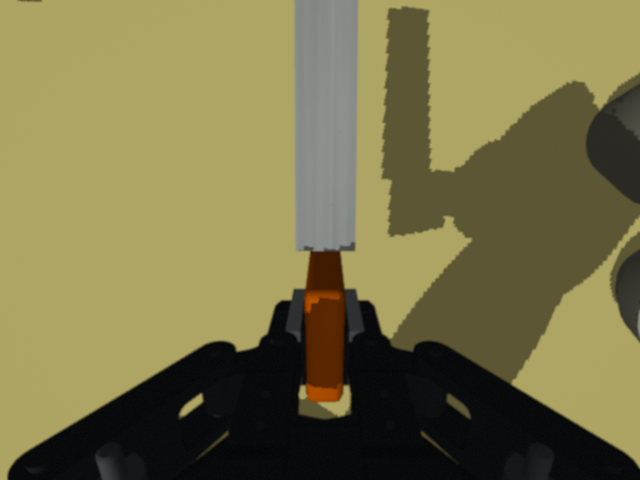

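View pics/t6.png

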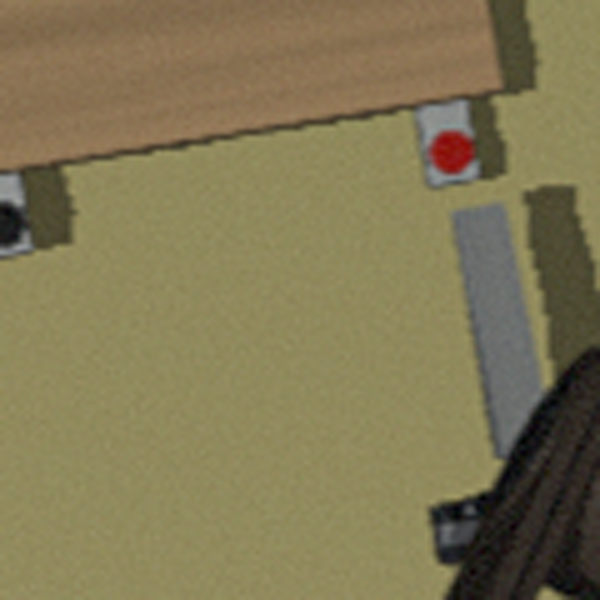

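```bash
python3 -c "
from h import *
f=lambda c:((c[0]+.5)/5-.5+280,(c[1]+.5)/5-.5+180)
print('cap',px('top',*f((452,152)),z=.05),'tip',px('top',*f((480,208)),z=.112))
"
```

```text
cap [ 0.65115185 -0.11757024  0.05      ] tip [ 0.61604243 -0.12240819  0.112     ]
```

Call:
{"api": "servo_tool", "payload": {
  "increments": "0 0 0 -0.5 0 3 0; 0 0 0 -0.5 0 6 0; 0 0 0 -0.5 0 8 0; 0 0 0 -0.5 0 9 0; 0 0 0 -0.5 0 9.6 0; 0 0 0 -0.5 0 9.6 0; 0 0 0 -0.5 0 9.6 0"
}}

```text
time: 8.33
eef_pos: [0.4721, -0.1489, 0.0182]
tcp_rot: [0.995, 0.095, 0.001, 0.0]
contact_force: [0.9, -0.4, -0.7]
opening: 0.153
```

```bash
python3 -c "
from h import *
togo([.475,-.148,.113],.184)
im,d=snap('top');save('t7',cv2.resize(im[190:290,310:400],None,fx=6,fy=6,interpolation=cv2.INTER_CUBIC))
im,d=snap('scene');save('s7',cv2.resize(im[230:330,200:320],None,fx=6,fy=6,interpolation=cv2.INTER_CUBIC))
im,d=snap('wrist');save('w7',im)
"
```

```text
t 8.3333 pos [ 0.4721 -0.1489  0.0182] rotvec [ 0.001 -0.001  0.007] shift cm [ 0.32 -0.02 -9.48] F [ 0.95 -0.45 -0.75] op 0.153
```

View pics/t7.png

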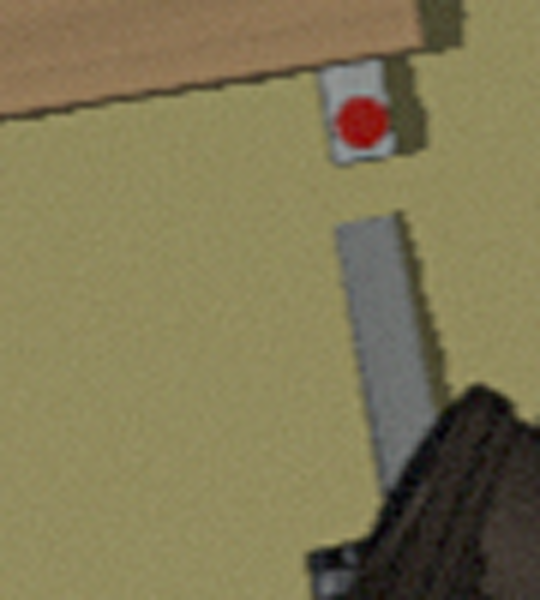

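View pics/s7.png

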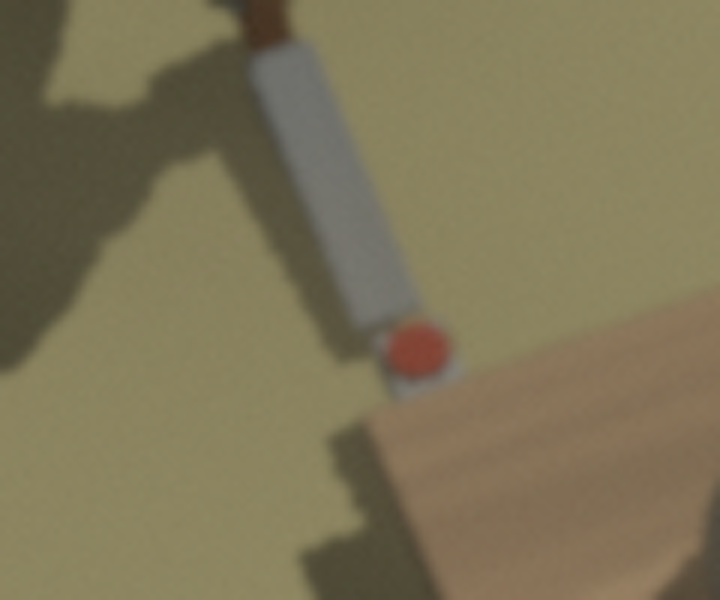

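View pics/w7.png

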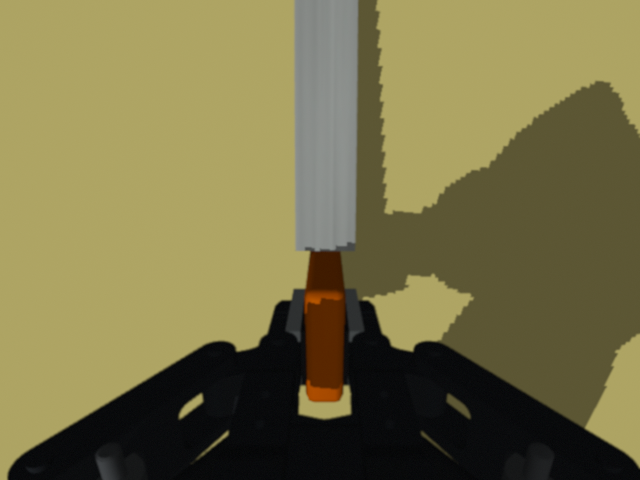

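```bash
python3 -c "
from h import *
f=lambda c:((c[0]+.5)/6-.5+310,(c[1]+.5)/6-.5+190)
tip=px('top',*f((368,219)),z=.0175);cap=px('top',*f((362,122)),z=.05)
a=px('top',*f((336,227)),z=.0175);
z=.0175
for _ in range(4): b=px('top',*f((385,490)),z=z); z=.0175+np.hypot(*(b-a)[:2])/6
yaw=np.arctan2(*(a-b)[[1,0]]);
c=px('top',*f((401,212)),z=.0175); z=.03
for _ in range(4): d=px('top',*f((440,405)),z=z); z=.0175+np.hypot(*(d-c)[:2])/6
print('tip',tip,'cap',cap,'yaw',yaw,'yawR',np.arctan2(*(c-d)[[1,0]]),'width',np.linalg.norm(a-c))
s=ctrl.get_state();R=Ro.from_quat(s['tcp_rot']).as_matrix();ty=np.arctan2(R[1,0],R[0,0]);print('toolyaw',ty)
for y in (yaw,ty):
  u=np.array([np.cos(y),np.sin(y)]);n=np.array([-u[1],u[0]]);e=(cap-tip)[:2];print('fwd',e@u,'left',e@n)
print(s['eef_pos'],(tip-s['eef_pos'])[:2]@u,(tip-s['eef_pos'])[:2]@n)
"
```

```text
tip [ 0.61370038 -0.1251984   0.0175    ] cap [ 0.65135854 -0.11735595  0.05      ] yaw 0.17417256177343948 yawR 0.1837318580006327 width 0.02904508787525672
toolyaw 0.1909359515326188
fwd 0.03844744586977611 left 0.0011978915863127828
fwd 0.03846212369721108 left 0.0005532439447084612
[ 0.47250494 -0.14924258  0.01888539] 0.143192561516232 -0.0031885567726501994
```

The blade axis passes within about 1 mm of the foot's centre, and the tip is 38 mm short of it. Next I'll set it down on the table gently.

Call:
{"api": "servo_tool", "payload": {
  "increments": "0 0 0 0 0 0.8 0; 0 0 0 0 0 1.2 0; 0 0 0 0 0 1.2 0; 0 0 0 0 0 1.2 0"
}}

```text
time: 8.82
eef_pos: [0.4709, -0.1484, 0.0049]
tcp_rot: [0.995, 0.095, -0.0, -0.0]
contact_force: [-0.2, 0.4, -1.4]
opening: 0.154
```

Call:
{"api": "servo_tool", "payload": {
  "increments": "0 0 0 0 0 0.1 0; 0 0 0 0 0 0.2 0; 0 0 0 0 0 0.2 0; 0 0 0 0 0 0.2 0"
}}

```text
time: 9.15
eef_pos: [0.4713, -0.1487, 0.0043]
tcp_rot: [0.995, 0.095, -0.0, -0.0]
contact_force: [-3.4, 1.4, 4.9]
opening: 0.154
```

Call:
{"api": "servo_tool", "payload": {
  "increments": "0 0 0 0 0 0.1 0; 0 0 0 0 0 0.1 0; 0 0 0 0 0 0.1 0; 0 0 0 0 0 0.1 0"
}}

```text
time: 9.48
eef_pos: [0.4713, -0.1487, 0.0043]
tcp_rot: [0.995, 0.095, -0.001, -0.0]
contact_force: [-5.8, 1.8, 12.1]
opening: 0.152
```

The blade touches down at about 12 N. I'll ease off to a light press, then slide forward.

Call:
{"api": "servo_tool", "payload": {
  "increments": "0 0 0 0 0 -0.12 0; 0 0 0 0.4 0 -0.12 0; 0 0 0 1 0 -0.12 0; 0 0 0 1.5 0 -0.12 0; 0 0 0 2 0 -0.12 0; 0 0 0 2 0 -0.12 0"
}}

```text
time: 9.98
eef_pos: [0.4923, -0.1453, 0.0044]
tcp_rot: [0.995, 0.095, 0.001, 0.001]
contact_force: [0.0, -0.1, 4.5]
opening: 0.151
```

Call:
{"api": "servo_tool", "payload": {
  "increments": "0 0 0 0.4 0 0 0; 0 0 0 0.8 0 0 0; 0 0 0 1.2 0 0 0; 0 0 0 1.6 0 0 0; 0 0 0 2 0 0 0; 0 0 0 2 0 0 0"
}}

```text
time: 10.48
eef_pos: [0.5113, -0.1414, 0.0044]
tcp_rot: [0.995, 0.095, 0.0, 0.0]
contact_force: [-1.9, -0.6, 5.2]
opening: 0.151
```

```bash
python3 -c "
from h import *
for n in ('top','scene'):snap(n)
im=load('top')[0];save('t8',cv2.resize(im[190:290,310:400],None,fx=6,fy=6,interpolation=cv2.INTER_CUBIC))
im=load('scene')[0];save('s8',cv2.resize(im[230:330,200:320],None,fx=6,fy=6,interpolation=cv2.INTER_CUBIC))
"
```

```text
(no output)
```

View pics/t8.png

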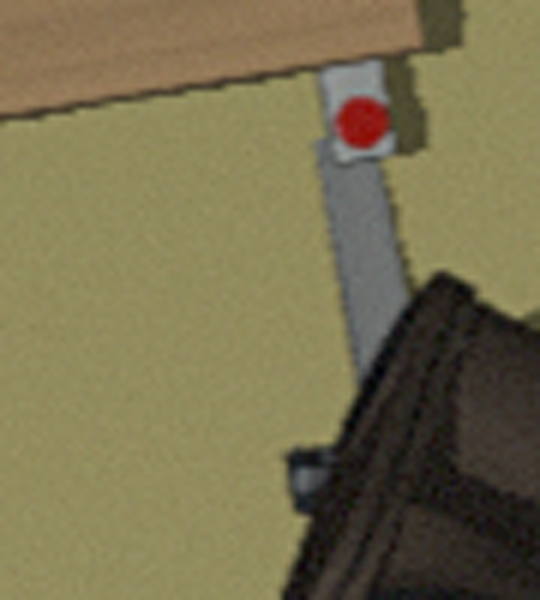

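View pics/s8.png

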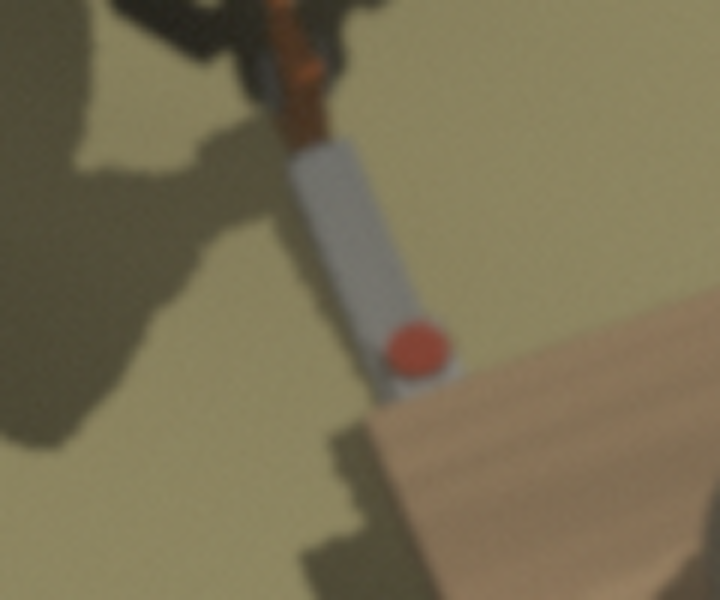

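```bash
python3 -c "
from h import *
f=lambda c:((c[0]+.5)/6-.5+310,(c[1]+.5)/6-.5+190)
cap=px('top',*f((362,122)),z=.05)
u=np.array([np.cos(.184),np.sin(.184)]);n=np.array([-u[1],u[0]])
for c,z in(((319,142),.003),((361,385),.016),((384,175),.008),((405,280),.014)):
  p=px('top',*f(c),z=z); e=(cap-p)[:2]; print('fwd',e@u,'left',e@n)
"
```

```text
fwd 0.0005698011920811983 left -0.012347716118529847
fwd 0.10870225849054922 left -0.014101470603838593
fwd 0.01988084405455271 left 0.012571655682899753
fwd 0.06691675060590707 left 0.012792035176009471
```

Call:
{"api": "servo_tool", "payload": {
  "increments": "0 0 0 0.2 0 0 0; 0 0 0 0.4 0 0 0; 0 0 0 0.6 0 0 0; 0 0 0 0.6 0 0 0"
}}

```text
time: 10.92
eef_pos: [0.5165, -0.1403, 0.0044]
tcp_rot: [0.995, 0.095, -0.0, 0.0]
contact_force: [-3.5, -0.5, 6.6]
opening: 0.155
```

Centred within 1 mm. Continuing in short steps and watching the force.

Call:
{"api": "servo_tool", "payload": {
  "increments": "0 0 0 0.2 0 -0.03 0; 0 0 0 0.4 0 -0.03 0; 0 0 0 0.5 0 -0.03 0; 0 0 0 0.5 0 -0.03 0"
}}

```text
time: 11.25
eef_pos: [0.5212, -0.1392, 0.0044]
tcp_rot: [0.995, 0.096, -0.0, 0.0]
contact_force: [-2.3, -1.5, 5.6]
opening: 0.152
```

Call:
{"api": "servo_tool", "payload": {
  "increments": "0 0 0 0.2 0 0 0; 0 0 0 0.4 0 0 0; 0 0 0 0.5 0 0 0; 0 0 0 0.5 0 0 0"
}}

```text
time: 11.58
eef_pos: [0.5261, -0.1383, 0.0044]
tcp_rot: [0.995, 0.096, -0.0, 0.0]
contact_force: [-2.7, -0.9, 5.7]
opening: 0.156
```

Call:
{"api": "servo_tool", "payload": {
  "increments": "0 0 0 0.2 0 -0.02 0; 0 0 0 0.4 0 -0.02 0; 0 0 0 0.5 0 -0.02 0; 0 0 0 0.5 0 -0.02 0"
}}

```text
time: 11.92
eef_pos: [0.531, -0.1372, 0.0044]
tcp_rot: [0.995, 0.095, -0.0, 0.0]
contact_force: [-3.0, 0.1, 5.1]
opening: 0.157
```

Call:
{"api": "servo_tool", "payload": {
  "increments": "0 0 0 0.2 0 0 0; 0 0 0 0.4 0 0 0; 0 0 0 0.5 0 0 0; 0 0 0 0.5 0 0 0"
}}

```text
time: 12.25
eef_pos: [0.536, -0.1363, 0.0044]
tcp_rot: [0.995, 0.095, -0.0, 0.0]
contact_force: [-2.5, 0.3, 5.1]
opening: 0.155
```

Call:
{"api": "servo_tool", "payload": {
  "increments": "0 0 0 0.2 0 0 0; 0 0 0 0.4 0 0 0; 0 0 0 0.5 0 0 0; 0 0 0 0.5 0 0 0"
}}

```text
time: 12.58
eef_pos: [0.5409, -0.1353, 0.0044]
tcp_rot: [0.995, 0.095, -0.0, 0.0]
contact_force: [-2.8, -0.1, 4.6]
opening: 0.154
```

Call:
{"api": "servo_tool", "payload": {
  "increments": "0 0 0 0.2 0 0 0; 0 0 0 0.4 0 0 0; 0 0 0 0.5 0 0 0; 0 0 0 0.5 0 0 0"
}}

```text
time: 12.92
eef_pos: [0.5458, -0.1344, 0.0044]
tcp_rot: [0.995, 0.095, -0.0, 0.0]
contact_force: [-3.0, 1.0, 4.9]
opening: 0.155
```

Call:
{"api": "servo_tool", "payload": {
  "increments": "0 0 0 0.2 0 0 0; 0 0 0 0.4 0 0 0; 0 0 0 0.5 0 0 0; 0 0 0 0.5 0 0 0"
}}

```text
time: 13.25
eef_pos: [0.5494, -0.1336, 0.0044]
tcp_rot: [0.995, 0.096, -0.002, -0.0]
contact_force: [-7.8, -0.9, 8.0]
opening: 0.15
```

It bites: the forward force jumped from 3 N to 8 N and the tool lagged. I'll stop here, let it settle, and check the stand for any lift.

Call:
{"api": "servo_tool", "payload": {
  "increments": "0 0 0 0 0 0 0; 0 0 0 0 0 0 0"
}}

```text
time: 13.42
eef_pos: [0.5494, -0.1336, 0.0044]
tcp_rot: [0.995, 0.096, -0.002, -0.0]
contact_force: [-7.4, -1.3, 7.7]
opening: 0.148
```

```bash
python3 -c "
from h import *
P0,_=cloud('top')
im,d=snap('top');P1,_=cloud('top')
# board near red corner and cap patches
for nm,(v0,v1,u0,u1) in dict(cap=(207,213,367,373),board_fr=(190,198,360,376),board_fl=(200,210,270,280)).items():
  print(nm,np.median(P0[v0:v1,u0:u1,2]),np.median(P1[v0:v1,u0:u1,2]),np.mean(P1[v0:v1,u0:u1,2]-P0[v0:v1,u0:u1,2]))
s=ctrl.get_state();print(s['eef_pos'],s['contact_force'],s['time'])
save('t9',cv2.resize(im[190:290,310:400],None,fx=6,fy=6,interpolation=cv2.INTER_CUBIC))
"
```

```text
cap 0.04994200149788339 0.049872298833785175 0.0001338122819198784
board_fr 0.06286584063052639 0.06338760534208787 0.009196461442913428
board_fl 0.06251122849230731 0.0629326937443134 0.01161564092958834
[ 0.54941232 -0.13360755  0.00439151] [-5.9146209  -1.82183083  7.38570433] 13.4667
```

View pics/t9.png

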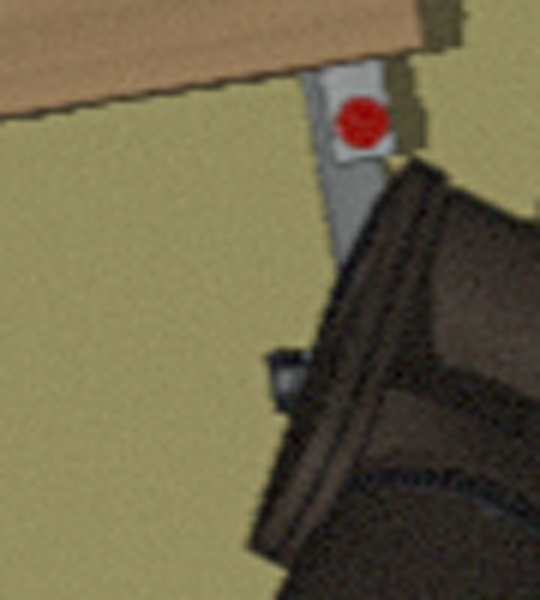

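Call:
{"api": "servo_tool", "payload": {
  "increments": "0 0 0 0.05 0 -0.03 0; 0 0 0 0.1 0 -0.05 0; 0 0 0 0.1 0 -0.05 0; 0 0 0 0.1 0 -0.05 0"
}}

```text
time: 13.8
eef_pos: [0.5497, -0.1334, 0.0044]
tcp_rot: [0.995, 0.096, -0.003, -0.0]
contact_force: [-7.6, -3.2, 7.0]
opening: 0.154
```

Call:
{"api": "servo_tool", "payload": {
  "increments": "0 0 0 0.05 0 0 0; 0 0 0 0.1 0 0 0; 0 0 0 0.1 0 0 0; 0 0 0 0.1 0 0 0"
}}

```text
time: 14.13
eef_pos: [0.5499, -0.1333, 0.0044]
tcp_rot: [0.995, 0.096, -0.003, -0.0]
contact_force: [-10.6, -2.2, 9.0]
opening: 0.153
```

Firm bite: 10.6 N at the tool, with only about 0.2 mm of movement per 1 mm commanded. I'll relax the arm's preload before opening.

Call:
{"api": "servo_tool", "payload": {
  "increments": "0 0 0 -0.1 0 -0.04 0; 0 0 0 -0.15 0 -0.06 0; 0 0 0 -0.15 0 -0.06 0"
}}

```text
time: 14.38
eef_pos: [0.5501, -0.1332, 0.0044]
tcp_rot: [0.995, 0.095, -0.001, -0.0]
contact_force: [-4.0, -2.2, 0.8]
opening: 0.155
```

Good: the position held and the forces dropped to 4 N forward and 1 N vertical. Now I'll open the fingers.

Call:
{"api": "servo_tool", "payload": {
  "increments": "0 0 0 -0.05 0 0 1.8; 0 0 0 -0.05 0 0 2.4; 0 0 0 -0.05 0 0 3.2; 0 0 0 -0.05 0 0 3.6; 0 0 0 -0.05 0 0 3.6; 0 0 0 -0.05 0 0 3.6"
}}

```text
time: 14.88
eef_pos: [0.551, -0.1331, 0.0052]
tcp_rot: [0.995, 0.095, 0.0, 0.0]
contact_force: [0.3, -1.0, -0.3]
opening: 0.419
```

```bash
python3 -c "
from h import *
s=ctrl.get_state();print(s['eef_pos'],s['contact_force'],s['opening'])
im,d=snap('wrist');save('w10',im)
"
```

```text
[ 0.55102795 -0.13314483  0.00519032] [ 0.3207602  -1.00316873 -0.27883602] 0.41938206587324495
```

View pics/w10.png

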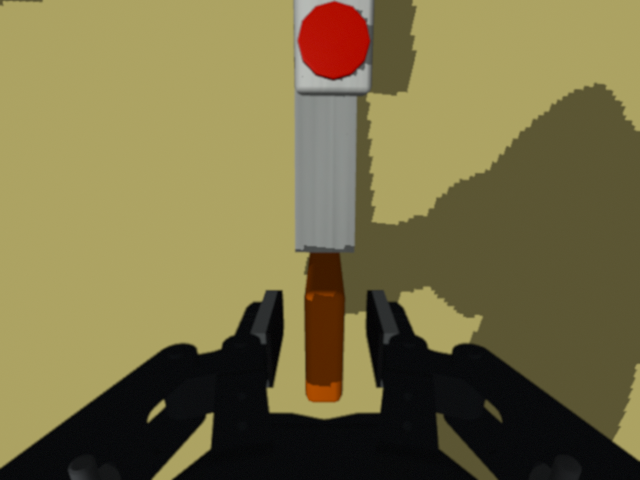

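The fingers are clear of the grip, which sits at about (325,345). The red cap at (334,40) is in line with the blade. Backing off straight up.

Call:
{"api": "servo_tool", "payload": {
  "increments": "0 0 0 0 0 -1 3.6; 0 0 0 0 0 -3 3.6; 0 0 0 0 0 -6 3.6; 0 0 0 -1 0 -9 3.6; 0 0 0 -3 0 -12 3.6; 0 0 0 -4 0 -14 3.6; 0 0 0 -4 0 -14 3.6; 0 0 0 -4 0 -14 3.6; 0 0 0 -4 0 -14 3.6"
}}

```text
time: 15.68
eef_pos: [0.5113, -0.1406, 0.1448]
tcp_rot: [0.995, 0.095, -0.0, -0.0]
contact_force: [0.5, -0.5, -0.5]
opening: 0.421
```

```bash
python3 -c "
from h import *
s=ctrl.get_state();print(s['time'],s['eef_pos'],s['contact_force'],s['opening'])
im,d=snap('wrist');save('w11',im)
P,m=cloud('wrist')
z=np.load('wrist.npz')
im,d=snap('top');save('t11',im)
"
```

```text
15.6833 [ 0.51128999 -0.14059381  0.14482204] [ 0.5203125  -0.50906894 -0.4693795 ] 0.42063963183432773
```

View pics/w11.png

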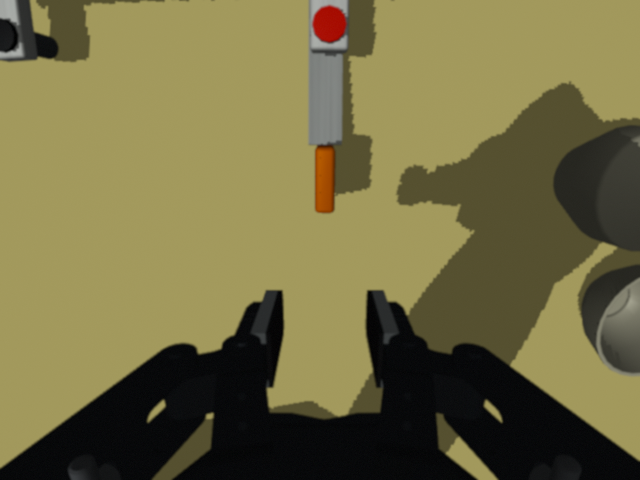

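View pics/t11.png

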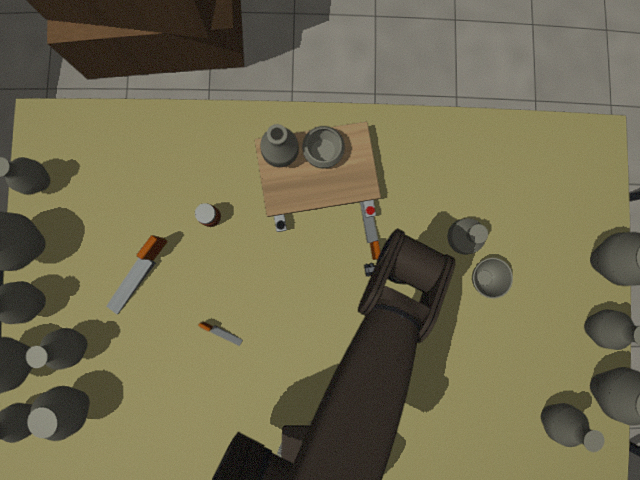

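The blade lies under the red-cap foot, and the bowl, vase and jar have not moved. Last numeric check: flatness, alignment and overlap.

```bash
python3 -c "
from h import *
P,m=cloud('wrist')
for v in range(60,140,15): print(P[v,318].round(4),P[v,333].round(4))
cap=px('wrist',329.5,23,z=.05); e=px('wrist',325.5,142,z=.023); g=px('wrist',325,183,z=.065)
u=np.array([np.cos(.185),np.sin(.185)]);n=np.array([-u[1],u[0]])
for p in(e,g): print('fwd',(cap-p)[:2]@u,'left',(cap-p)[:2]@n)
q=P[58:138,313:338].reshape(-1,3);A=np.c_[(q[:,:2]-q[:,:2].mean(0))@u,(q[:,:2]-q[:,:2].mean(0))@n,np.ones(len(q))]
print(np.linalg.lstsq(A,q[:,2],rcond=None)[0])
s=ctrl.get_state();print(s['time'],s['contact_force'])
"
```

```text
[ 0.6345 -0.1127  0.0129] [ 0.6366 -0.124   0.0131]
[ 0.6236 -0.1148  0.0151] [ 0.6258 -0.1261  0.0149]
[ 0.6126 -0.1169  0.0178] [ 0.6149 -0.1282  0.0168]
[ 0.6018 -0.119   0.0186] [ 0.604  -0.1304  0.0186]
[ 0.5908 -0.1211  0.0216] [ 0.593  -0.1325  0.0197]
[ 0.5797 -0.1232  0.0221] [ 0.5819 -0.1347  0.023 ]
fwd 0.07754511846107053 left -0.0020495140121371117
fwd 0.10349371084449392 left -0.0023413074553314014
[-0.23854407  0.01328246  0.01881547]
15.7833 [-0.16808776 -0.32660172 -0.84235069]
```

```bash
python3 -c "
from plant import ctrl
print(ctrl.sign_off())"
```

```text
the job is handed in; nothing more can be done
None
```

The middle-sized blade is in place under the red-capped foot, flat on the table and let go, and I handed the job in at about 15.8 s. No verdict came back.

**What I did:** I picked the blade up by its orange grip and set it down in front of the foot. I slid it in until the forward force rose from about 3 N to 8 N. Two further 1 mm pushes moved it only about 0.5 mm in all, with the force peaking near 10.6 N at the wrist. I then eased the arm's push, opened the fingers and backed away upwards.

**Last checks:**
- **Position:** the tip is about 43 mm past the foot's centre, and the foot is about 2 mm off the blade's centre line.
- **Flatness:** the depth points I read off give a top slope of 0.165, against 1/6 for a blade lying flat.
- **Lift:** no cap lift showed in the camera depth (0.1 mm, below its noise). I took this reading before the two extra pushes and did not repeat it.
- **Bystanders:** the bowl, vase and jar look unmoved in the top view.

**What failed or disagreed:**
- **First grasp:** it closed on air just above the grip. The cameras showed the fingertips about 40 mm higher than the stated tool frame, so I repeated the grasp lower.
- **Flatness fit:** an automatic plane fit gave a slope of 0.24. I put that down to edge pixels and did not rerun it.
- **Snugness after release:** I could not measure the stand's pressure on the blade directly. I infer it from the bite force and from seeing no shift of the blade when I let go.

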